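# Load the filter cassette behind the extractor's sliding gate and restart it

### The job

Slide the steel gate on top of the green filter housing fully open, lower (do not drop) the slim filter cassette upright all the way down into the slot, and slide the gate fully shut again round the cassette's handle. Then, on the grey control box, press the round key fully down and let it up, and after that press the long bar key fully down and let it up; never press the mushroom key between them. Leave everything else, including the thick cassette, where it is, and let go of everything.

Things in the scene. Friction and masses are not known exactly. Their poses are not given: they have to be found in the camera images.
- housing: green filter housing fixed on the bench, 175 (x) by 150 (y) by 100 high, origin under its centre, z up. In its top is a slot 42 (x) by 116 (y), centred 42.5 to the -x side of the origin; the slot's floor is 20 above the bench, so 80 deep. Steel rails 6 wide stand along its two long top edges (at y = +-71.5) to 113 high.
- slot (a point): centre of the slot's mouth, level with the housing's top face (100 above the bench); its axes are those of the housing.
- gate (a joint): steel fork-shaped gate lying on the housing, top face 109 above the bench. Value in m: 0 = fully shut, 0.065 = fully open, sliding along the housing's +x; 2 N of friction, stays where left. Shut, its two tines (38 wide, 56 apart) cover the slot's ends on either side of the cassette's handle; the slot is clear from 0.053 on. A cassette not all the way down blocks it.
- gate_tab (a point): middle of the top of the gate's upright black grip tab, which is 20 (housing x) by 30 (housing y) and stands 36 above the gate's top face, its top 145 above the bench. Moves with the gate; with the gate shut it is 50 on the +x side of the slot's centre.
- cassette: slim filter cassette, loose, 0.3 to 0.6 kg: aluminium body 36 (x) by 110 (y) by 78 high standing upright, with dark ribbed faces; on its top stands a black handle slab 16 (x) by 40 (y) by 60 high, centred, so 138 high in all. Origin at the centre of its underside, z up. Either way round fits the slot, long side along the housing's y. Seated, its origin is 20 above the bench.
- thick_cassette: thick cassette, a bystander: like the slim one but 60 thick (x); too thick for the slot. Origin at the centre of its underside.
- pod: grey control box fixed on the bench, 100 (x) by 200 (y) by 60 high, origin under its centre, with three black keys on its top in a row along its y: round at y = +60, mushroom at 0, bar at -60.
- round_key (a joint): round key, 32 across, how far it is pressed in m: 0 = up, 0.006 = fully down; sprung, 1.1 N to start and 4.4 N fully down.
- round_top (a point): centre of the round key's top, 72 above the bench when up.
- bar_key (a joint): bar key, 60 (box x) by 22 (box y), how far it is pressed in m: 0 = up, 0.006 = fully down; same spring.
- bar_top (a point): centre of the bar key's top, 72 above the bench when up.
- mushroom_key (a joint): mushroom key, head 44 across, how far it is pressed in m: 0 = up, 0.006 = fully down; not to be pressed. Its top is 84 above the bench.
- oiler: tall slim oil can standing on the bench, 44 across at the foot, narrowing above 110 to a 12 mm spout, 185 high, origin at the centre of its underside.
- tin: round steel tin standing on the bench, 80 across, 85 high, origin at the centre of its underside.
- hammer: hammer lying on the bench, a bystander.
- wrench: wrench lying on the bench, a bystander.
- bar_stock: steel bar lying on the bench, 200 by 30 by 20 high, a bystander.
- flange: flat steel ring lying on the bench, 100 across, 18 high, a bystander.

How it is judged (in metres and radians):
On the way, in this order (a step that is already met when the one before it is completed fails the run):
1. the gate is slid open (value of joint gate above 0.053 m), for 0.1 s.
2. the slim cassette is all the way down in the slot (z of cassette in the frame of housing below 0.026 m and horizontal distance between cassette and slot below 0.008 m and angle between cassette's own z axis and vertical below 0.08 rad), for 0.2 s.
3. the gate is slid shut over the seated cassette (all of step 2 and value of joint gate below 0.006 m), for 0.2 s.
4. the round key is pressed down, the bar key up (value of joint round_key above 0.0045 m and value of joint bar_key below 0.002 m), for 0.05 s.
5. then the bar key is pressed down, the round key up (value of joint bar_key above 0.0045 m and value of joint round_key below 0.002 m), for 0.05 s.
At the end, for the whole second after the job is handed in: The slim cassette stands at rest all the way down in the slot (within 6 mm of its floor, 8 mm of its centre and 0.08 rad of upright), the gate is within 6 mm of fully shut, and all three keys are up (less than 2 mm pressed) (all of step 3 and value of joint each of round_key, bar_key, mushroom_key below 0.002 m and linear speed of cassette below 0.02 m/s); the robot touches nothing.
It fails at once if the mushroom key is pressed (3 mm) (value of joint mushroom_key above 0.003 m).
It fails at once if a key is pressed before the gate has retained the cassette (value of joint any of round_key, bar_key above 0.0045 m and value of joint gate above 0.012 m).
It fails at once if the cassette is dropped into the slot (faster than 0.6 m/s in it) (horizontal distance between cassette and slot below 0.02 m and z of cassette in the frame of housing below 0.1 m and linear speed of cassette above 0.6 m/s).
It fails at once if a bystander (thick cassette, oil can, tin, hammer, wrench, bar or flange) is moved by more than 40 mm (distance of any of thick_cassette, oiler, tin, hammer, wrench, bar_stock, flange from where it was at the start of the episode above 0.04 m).
It also fails if it takes over 72 s, if anything falls off the work surface, if the arm or the gripper's body presses on something with over 40 N, if the wrist force passes 120 N, or if a joint passes its speed limit or range.

### The arm

A 6-joint arm with a two-finger parallel gripper is mounted at the origin on the work surface. World frame = base frame: x ahead of the robot, y to its left, z up, the work surface at z = 0. Lengths are in mm, angles in rad, forces in N, time in s.
With the tool pointing down it reaches from about 400 to 925 mm from the base axis. Payload 12.5 kg.
Tool frame: the origin (TCP) lies midway between the tips of the shut fingers; the grasp point (between the pads) lies 19 mm behind it; z points along the fingers, y is the line along which they close (so a half turn about z gives the same grasp; the last joint's range is limited). The gripper opens to 95 mm and grips with 3 to 60 N. Pads are 20 mm wide; open, the fingers measure 119 mm over their backs; the gripper's body (75 mm by 180 mm) begins 59 mm behind the grasp point.
Start: joints at [1.073, 0.491, 1.559, -0, 1.092, -0.106], TCP at [238.643, 577.664, 214.661] pointing down, gripper open.
Joint ranges: [-3.1, 3.1], [-0.84, 2.19], [0.05, 2.79], [-1.13, 4.28], [0.06, 2.93], [-2.69, 2.69]. Speed limits (rad/s): [2.22, 2.22, 2.79, 3.14, 3.14, 3.14].

### API

Orientations are given as [roll, pitch, yaw] about the fixed x, y, z axes, in that order (R = Rz(yaw) Ry(pitch) Rx(roll)).
In Python, from cell import state, read_camera, camera_info, env gives the robot as it stands.
- The arm moves only by the tool move_arm, never from a script. Its argument "commands" is a list of rows, each a list of 3 entries, a list of its own where there are three numbers: the shift along the world's x, y, z in cm, then the turn, a rotation vector about the world's x, y, z in degrees, then the opening, from 0 (shut) to 1 (fully open). A call has 1 to 10 rows; each row shifts and turns the commanded pose from where the row before left it; what a row does not reach is not made up. A row lasts 1/10 s, in which the tool goes at most 50 mm and 8.59 degrees, less where a joint would pass 70% of its speed; a pose out of reach is approached as far as the arm can. A call with a gripper value outside its range is refused whole. The fingers move at their own pace and stop on an object; the grip force is fixed at half the most. Time passes only in rows, so rows that do not move let the fingers close. It gives the time, the measured TCP pose, the force, the opening and the grip force at its end, in the units of the state.
- state(): the state, without advancing time (a new reading comes with each control period).
- read_camera(name): name is "side" or "top" or "wrist"; returns the picture (384x512x3 uint8, blue, green, red); there is no depth.
- camera_info(name): a dict with "K" (3x3 intrinsics, pixels), "cam_to_world" (4x4, takes a point from camera to world coordinates). Camera axes: x right, y down, z forward; pixel columns grow to the right and rows downward; lengths in mm; the calibration is good to about 2 mm. A picture is of the moment at which its call begins: read the wrist's pose just before it. camera_info takes no time and is no camera call; for the wrist camera it gives the pose at the moment of the call.
- env.job_done(): hands the job in; it is judged then, once.
The state is a dict: "t": time; "joints": joint angles; "qvel": joint speeds; "tau": joint torques, N m; "eef_pos": TCP position; "tcp_rot": TCP orientation; "ft_force": force on the tool from outside, world axes, zero at the start; "moment": the same for the moment, N m; "opening": opening from 0.0 (shut) to 1.0 (fully open); "grip_force": force on a finger pad.
Only numpy, scipy, OpenCV 4.12 (cv2) and the standard library are available. Lean on these libraries where they do the work, as an engineer would, in place of code of your own. Each camera call takes 0.05 s, during which the arm holds its last target. There are 200 camera calls.

## Working session

There is one attempt and no reset: what is moved stays moved. The work goes in short steps, Python scripts to look and compute and a tool call to move; the robot and the scene stay as the last step left them, time stands still between calls to the robot, and variables do not carry over. Pictures are saved under pics/ and viewed, at most 10 in all, crops included, and the job is handed in when it is done.

Besides the shell and the picture viewer there is one more tool, called after "Call:" as a command line: name --argument value ..., lists and objects as JSON in quotes. move_arm: Moves the arm, as the interface text tells. Its arguments: {"type":"object","properties":{"commands":{"type":"array"}},"required":["commands"]}

```bash
mkdir -p pics; ls
python3 - <<'E'
from cell import *
import cv2,numpy as np
for n in("top","side"):
    im=read_camera(n); cv2.imwrite(f"pics/{n}0.png",im)
    c=camera_info(n); print(n,np.round(c["K"],1).tolist(),np.round(c["cam_to_world"],3).tolist())
print(state())
a=cv2.imread("pics/top0.png");b=cv2.imread("pics/side0.png")
E
```

```text
pics
top [[371.9, 0.0, 250.2], [0.0, 371.9, 193.3], [0.0, 0.0, 1.0]] [[-0.03, -0.997, 0.074, 527.819], [-0.999, 0.028, -0.018, 13.113], [0.016, -0.075, -0.997, 1095.43], [0.0, 0.0, 0.0, 1.0]]
side [[427.1, 0.0, 253.7], [0.0, 427.1, 191.7], [0.0, 0.0, 1.0]] [[0.772, -0.429, 0.469, 12.986], [-0.636, -0.532, 0.559, -696.58], [0.01, -0.729, -0.684, 962.916], [0.0, 0.0, 0.0, 1.0]]
{'t': 0.1, 'joints': array([ 1.07339438e+00,  4.91491131e-01,  1.55937698e+00, -1.35455571e-05,
        1.09171251e+00, -1.05601313e-01]), 'qvel': array([-6.42007908e-04, -3.11288165e-03, -5.11598033e-05,  1.33713494e-03,
       -1.60093768e-03, -1.39358639e-03]), 'tau': array([ 2.66529023e-03, -6.13620687e+01, -2.58603609e+01,  6.93647820e-02,
        4.70256829e-02, -1.29320068e-05]), 'eef_pos': array([238.53889328, 577.45829728, 214.12922175]), 'tcp_rot': array([-3.14060892e+00, -9.21893460e-05,  2.74979822e+00]), 'ft_force': array([-0.65829774,  0.98560592,  0.85134585]), 'moment': array([ 0.09049191, -0.0071075 ,  0.00526397]), 'grip_force': 0.0, 'opening': 1.0013864186590808}
```

View pics/top0.png

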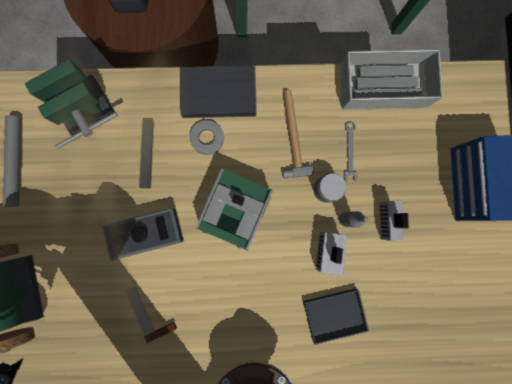

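View pics/side0.png

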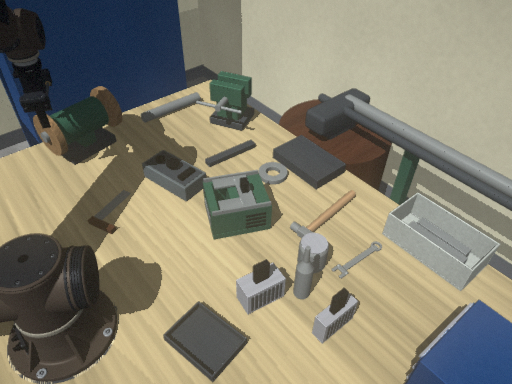

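The top view shows the housing at about (234,208), with its dark slot to the lower left and the gate tab at (238,198). The pod is at (144,233), with cassettes at (332,253) and (394,220), the oiler at (352,218) and the tin at (331,187). I'll enlarge it for detail.

Run:
```python
import cv2,numpy as np
a=cv2.imread("pics/top0.png");b=cv2.imread("pics/side0.png")
A=cv2.resize(a[165:285,98:278],None,fx=4.4,fy=4.4,interpolation=cv2.INTER_CUBIC)[:, :792]
B=cv2.resize(a[165:285,300:420],None,fx=4.4,fy=4.4,interpolation=cv2.INTER_CUBIC)
C=cv2.resize(b[150:350,140:370],None,fx=3,fy=3,interpolation=cv2.INTER_CUBIC)
cv2.imwrite("pics/A.png",A)
cv2.imwrite("pics/BC.png",cv2.resize(np.hstack([cv2.resize(B,(600,600)),cv2.resize(C,(690,600))]),(800,372)))
```

```text
(no output)
```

View pics/A.png

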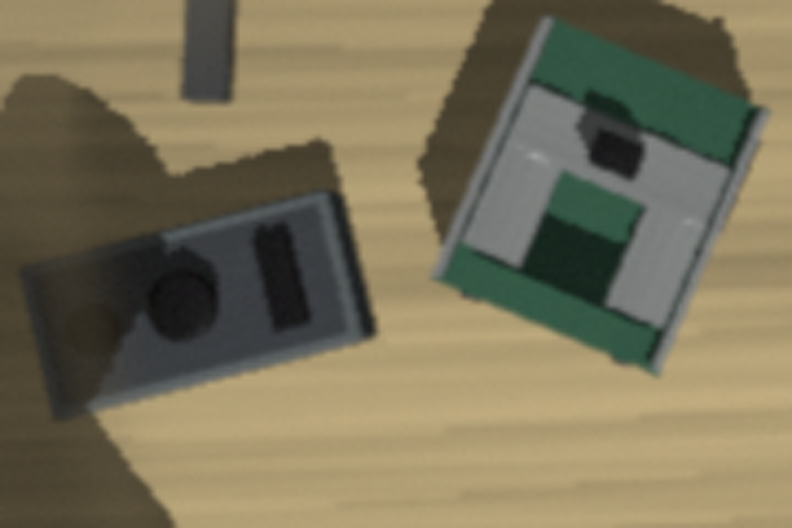

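View pics/BC.png

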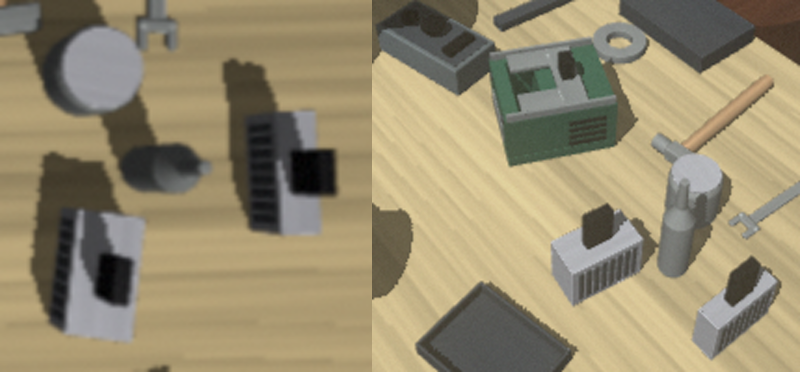

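Image A shows the gate shut, with the tab to the upper right of the slot, and the round key, in shadow, at the left end of the pod. Image BC shows the right-hand cassette as the slim one: its top face is about 43 crop px wide against 63 for the other. Next I'll cast rays for the positions.

```bash
cat > h.py <<'E'
import numpy as np, cv2
from cell import *
def ray(n,px,z,c=None):
    c=c or camera_info(n);K=np.array(c["K"]);T=np.array(c["cam_to_world"])
    d=T[:3,:3]@np.linalg.inv(K)@np.array([px[0],px[1],1.]);o=T[:3,3]
    return (o+d*(z-o[2])/d[2])[:2]
def proj(n,p,c=None):
    c=c or camera_info(n);T=np.linalg.inv(np.array(c["cam_to_world"]))
    q=np.array(c["K"])@(T[:3,:3]@np.array(p,float)+T[:3,3]);return q[:2]/q[2]
def fit(model,pts):  # 2D rigid: returns yaw(deg), origin, residuals
    m=np.array(model,float);p=np.array(pts);mc=m.mean(0);pc=p.mean(0)
    a=np.arctan2(*((lambda u,v:(np.sum(u[:,0]*v[:,1]-u[:,1]*v[:,0]),np.sum(u*v)))(m-mc,p-pc)))
    R=np.array([[np.cos(a),-np.sin(a)],[np.sin(a),np.cos(a)]]);t=pc-R@mc
    return np.degrees(a),t,R,np.linalg.norm(p-(m@R.T+t),axis=1)
E
python3 - <<'E'
from h import *
np.set_printoptions(precision=1,suppress=True)
A=lambda u,v:(98+(u+.5)/4.4-.5,165+(v+.5)/4.4-.5)
B=lambda u,v:(300+u/3.1-.3,165+v/3.1-.3)
P=[ray("top",A(*p),113) for p in[(548,17),(437,276),(768,110),(657,372)]]
a,t,R,r=fit([(87.5,74.5),(-87.5,74.5),(87.5,-74.5),(-87.5,-74.5)],P);print("housing",a,t,r,"slot",R@[-42.5,0]+t,"tabshut",R@[7.5,0]+t)
print("tab seen",ray("top",A(616,153),145))
print("keys r,m,b",ray("top",A(93,330),72),ray("top",A(182,300),84),ray("top",A(283,277),72))
print("slim handle",ray("top",B(325,171),138),"slim body corners",[ray("top",B(*p),78) for p in[(275,112),(316,112),(278,235),(320,235)]])
print("thick corners",[ray("top",B(*p),78) for p in[(85,208),(143,218),(63,330),(133,341)]])
print("oiler tip",ray("top",B(208,168),185),"tin",ray("top",B(101,70),85))
E
```

```text
housing -24.726912348319804 [562.2  37.7] [3.5 4.4 3.6 3.5] slot [523.5  55.5] tabshut [569.   34.6]
tab seen [584.   28.6]
keys r,m,b [488.  355.8] [505.1 297.5] [517.1 238.4]
slim handle [ 519.  -401.1] slim body corners [array([ 572.1, -385.5]), array([ 571. , -422.2]), array([ 463.5, -381.9]), array([ 462.4, -419.2])]
thick corners [array([ 492.3, -212.2]), array([ 482. , -263.1]), array([ 386.8, -188.2]), array([ 375.4, -249.1])]
oiler tip [ 524.6 -287.7] tin [ 613.3 -230.3]
```

The housing sits at about (562,38), yaw -24.7°. The tab appears about 15 mm towards open, so I'll check that from the wrist camera. I'll move above the housing, turning the tool so its closing line lies along housing x.

Call:
move_arm --commands '[[[1,-2,3],[0,0,-7],1],[[2.4,-3.8,1.5],[0,0,-7],1],[[2.4,-3.8,1.5],[0,0,-7],1],[[2.4,-3.8,1.5],[0,0,-7],1],[[2.4,-3.8,1.5],[0,0,-7],1],[[2.4,-4,0],[0,0,-7],1],[[2.4,-4,0],[0,0,-7],1],[[2.4,-4,0],[0,0,-7],1],[[2.4,-4,0],[0,0,-7],1],[[2.4,-4,0],[0,0,-7],1]]'

```text
t: 1.1
eef_pos: [465.2, 203.9, 304.6]
tcp_rot: [-3.141, 0.0, 1.523]
ft_force: [1.3, 1.4, 0.3]
opening: 1.0
grip_force: 0.0
```

Call:
move_arm --commands '[[[2.4,-4,0],[0,0,-7],1],[[2.4,-4,0],[0,0,-7],1],[[2.4,-4,0],[0,0,-7],1],[[2.2,-4,0],[0,0,-1],1],[[0,0,0],[0,0,0],1]]'

```text
t: 1.6
eef_pos: [560.4, 41.5, 303.8]
tcp_rot: [-3.141, 0.001, 1.139]
ft_force: [-0.4, 1.0, -0.1]
opening: 0.996
grip_force: 0.0
```

Run:
```python
from h import *
s=state();print(s['t'],s['eef_pos'],s['tcp_rot'],s['joints'])
c=camera_info("wrist");cv2.imwrite("pics/w1.png",read_camera("wrist"));print(np.round(c["K"],1).tolist(),np.round(c["cam_to_world"],3).tolist())
np.save("pics/w1.npy",c["cam_to_world"])
```

```text
1.6 [560.42665033  41.51374527 303.77127931] [-3.14135179e+00  9.68534519e-04  1.13912428e+00] [-4.32057251e-02  3.21185455e-01  1.59003725e+00 -8.53975908e-04
  1.23095983e+00  3.88751332e-01]
[[334.5, 0.0, 254.5], [0.0, 334.5, 189.7], [0.0, 0.0, 1.0]] [[0.908, -0.404, -0.11, 590.377], [-0.418, -0.877, -0.235, 108.72], [-0.001, 0.26, -0.966, 473.557], [0.0, 0.0, 0.0, 1.0]]
```

View pics/w1.png

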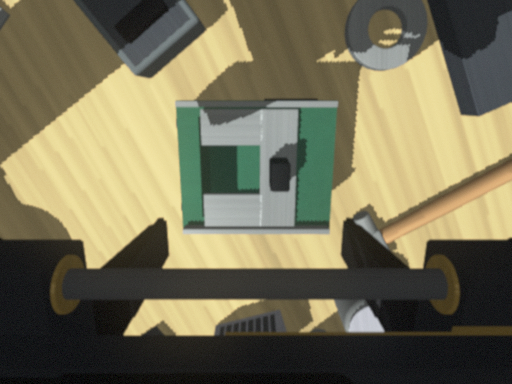

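The wrist view shows the housing from (177,101) to (329,233), the slot as the dark area at x 203–238, the tab at (280,175), and the tines over the slot's ends. I'll refine these with corner fits.

Run:
```python
from h import *
np.set_printoptions(precision=1,suppress=True)
im=cv2.imread("pics/w1.png");g=cv2.cvtColor(im,6);c=dict(K=camera_info("wrist")["K"],cam_to_world=np.load("pics/w1.npy"))
p=np.array([(177,101),(337,101),(184,233),(329,233)],np.float32).reshape(-1,1,2)
q=cv2.cornerSubPix(g,p.copy(),(3,3),(-1,-1),(3,30,.01)).reshape(-1,2);print(q)
for pts in(q,p.reshape(-1,2)):
    P=[ray("w",x,113,c) for x in pts]
    a,t,R,r=fit([(-87.5,74.5),(87.5,74.5),(-87.5,-74.5),(87.5,-74.5)],P);print("housing",a,t,r,"slot",R@[-42.5,0]+t)
print("proj tab top corners if shut:",[proj("w",[*(R@[7.5+dx,dy]+t),145],c) for dx,dy in((-10,-15),(-10,15),(10,-15),(10,15))])
m=(g[140:205,255:310]<22).astype(np.uint8);n,l,s,ce=cv2.connectedComponentsWithStats(m);print(s[1:],ce[1:])
print(g[175,180:345].tolist())
```

```text
[[174.8 100.2]
 [337.5 100.8]
 [184.  233. ]
 [328.4 233.6]]
housing -24.81363083309609 [560.4  40. ] [2.6 3.  4.2 3.8] slot [521.8  57.9]
housing -24.76083272235097 [560.9  39.8] [4.3 4.1 3.6 3.8] slot [522.3  57.6]
proj tab top corners if shut: [array([254.4, 191.3]), array([254.4, 162.2]), array([274. , 191.3]), array([274.5, 162.2])]
[] []
[148, 120, 116, 116, 116, 116, 114, 116, 114, 116, 115, 114, 114, 114, 113, 113, 113, 113, 115, 109, 93, 69, 52, 53, 55, 52, 54, 51, 52, 53, 54, 54, 55, 55, 59, 53, 59, 55, 56, 56, 59, 55, 54, 56, 53, 56, 55, 53, 55, 52, 54, 54, 54, 54, 56, 53, 65, 86, 100, 107, 109, 105, 107, 105, 105, 104, 104, 105, 105, 107, 104, 105, 106, 106, 105, 104, 106, 106, 106, 124, 150, 166, 169, 168, 165, 164, 162, 159, 146, 97, 54, 43, 49, 47, 48, 50, 47, 46, 49, 47, 47, 43, 46, 40, 43, 45, 46, 39, 41, 48, 64, 77, 80, 88, 99, 94, 73, 67, 86, 99, 100, 100, 101, 100, 100, 99, 99, 99, 98, 100, 101, 102, 99, 101, 102, 99, 100, 100, 102, 97, 101, 102, 99, 102, 102, 101, 102, 101, 100, 103, 103, 99, 98, 95, 93, 96, 91, 91, 93, 92, 94, 95, 94, 94, 94]
```

Run:
```python
from h import *
np.set_printoptions(precision=1,suppress=True)
c=dict(K=camera_info("wrist")["K"],cam_to_world=np.load("pics/w1.npy"))
a=np.radians(-24.75);R=np.array([[np.cos(a),-np.sin(a)],[np.sin(a),np.cos(a)]]);t=np.array([560.6,39.9])
for n,x,z in(("slot-",200.8,100),("slot+",236.8,100),("gate root",259.5,109),("tab-base",269.2,109),("tab+top",290,145)):
    print(n,R.T@(ray("w",(x,175),z,c)-t))
for y in(101,107,233,228): print(y,R.T@(ray("w",(250,y),113,c)-t))
```

```text
slot- [-63.5  -8.1]
slot+ [-22.4  -8.1]
gate root [ 3.4 -6. ]
tab-base [14.3 -6. ]
tab+top [33.6  2. ]
101 [-6.9 73.8]
107 [-6.9 67.7]
233 [ -7.3 -73.8]
228 [ -7.3 -67.6]
```

Call:
move_arm --commands '[[[1.1,-0.58,0],[0,0,0],0.6],[[1.1,-0.58,-4],[0,0,0],0.6],[[0,0,-4],[0,0,0],0.6],[[0,0,-4],[0,0,0],0.6],[[0,0,-4],[0,0,0],0.6],[[0,0,-2],[0,0,0],0.6],[[0,0,-0.9],[0,0,0],0.6],[[0,0,0],[0,0,0],0.6],[[0,0,0],[0,0,0],0],[[0,0,0],[0,0,0],0]]'

```text
t: 2.65
eef_pos: [581.3, 34.3, 117.1]
tcp_rot: [3.139, -0.001, 1.144]
ft_force: [-0.3, 0.4, 0.4]
opening: 0.482
grip_force: 0.0
```

Call:
move_arm --commands '[[[0,0,0],[0,0,0],0],[[0,0,0],[0,0,0],0],[[0,0,0],[0,0,0],0],[[0,0,0],[0,0,0],0]]'

```text
t: 3.05
eef_pos: [581.2, 33.9, 116.2]
tcp_rot: [3.14, -0.001, 1.144]
ft_force: [1.7, -1.6, 3.6]
opening: 0.211
grip_force: 30.0
```

Call:
move_arm --commands '[[[0.3,-0.14,0],[0,0,0],0],[[0.64,-0.29,0],[0,0,0],0],[[0.64,-0.29,0],[0,0,0],0],[[0.64,-0.29,0],[0,0,0],0],[[0.64,-0.29,0],[0,0,0],0],[[0.64,-0.29,0],[0,0,0],0],[[0.64,-0.29,0],[0,0,0],0],[[0.3,-0.14,0],[0,0,0],0],[[0,0,0],[0,0,0],0],[[0,0,0],[0,0,0],0]]'

```text
t: 4.05
eef_pos: [625.6, 13.4, 116.2]
tcp_rot: [3.14, -0.0, 1.144]
ft_force: [0.4, -2.1, 6.4]
opening: 0.205
grip_force: 30.0
```

Call:
move_arm --commands '[[[0,0,0],[0,0,0],0.5],[[0,0,0],[0,0,0],0.5],[[0,0,0],[0,0,0],0.5],[[0,0,2],[0,0,0],0.5],[[0,0,4.5],[0,0,0],0.5],[[0,0,4.5],[0,0,0],0.5],[[0,0,4.5],[0,0,0],0.5],[[-0.7,-2.9,3],[0,0,-5],0.5],[[-1,-4,1],[0,0,-6],0.5],[[-1,-4,0],[0,0,-6],0.5]]'

```text
t: 5.05
eef_pos: [598.0, -95.9, 312.7]
tcp_rot: [3.139, -0.001, 0.845]
ft_force: [0.3, -0.7, -1.2]
opening: 0.501
grip_force: 0.0
```

Call:
move_arm --commands '[[[-1,-4,0],[0,0,-6],0.5],[[-1,-4,0],[0,0,-6],0.5],[[-1,-4,0],[0,0,-6],0.5],[[-1,-4,0],[0,0,-6],0.5],[[-1,-4,0],[0,0,-6],0.5],[[-1,-4,0],[0,0,-6],0.5],[[-1,-4,0],[0,0,-6],0.5],[[-0.8,-2.6,0],[0,0,-8],0.5],[[0,0,0],[0,0,0],0.5],[[0,0,0],[0,0,0],0.5]]'

```text
t: 6.05
eef_pos: [519.8, -401.2, 310.2]
tcp_rot: [-3.141, 0.001, -0.024]
ft_force: [0.3, 0.7, 0.0]
opening: 0.502
grip_force: 0.0
```

Run:
```python
from h import *
s=state();print(s['t'],s['eef_pos'],s['tcp_rot'],s['joints'])
c=camera_info("wrist");im=read_camera("wrist");np.save("pics/w2.npy",c["cam_to_world"]);cv2.imwrite("pics/w2.png",im)
print(proj("w",[519,-401,138],c))
```

```text
6.05 [ 519.78090939 -401.16177273  310.16037804] [-3.14083686e+00  6.45479021e-04 -2.43817354e-02] [-7.57892566e-01  4.67075428e-01  1.34130677e+00  1.32997504e-04
  1.33419593e+00  8.37254502e-01]
[255.62963275 171.97384732]
```

View pics/w2.png

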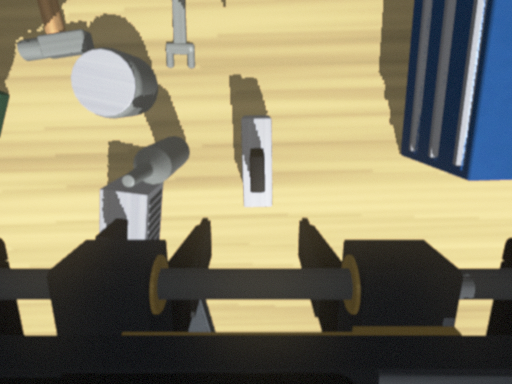

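The slim cassette is at (257,162), with its handle over columns 250–266 and rows 149–192. The oiler spout tip is at (128,181), well to the left.

Run:
```python
from h import *
np.set_printoptions(precision=1,suppress=True)
im=cv2.imread("pics/w2.png");g=cv2.cvtColor(im,6);c=dict(K=camera_info("wrist")["K"],cam_to_world=np.load("pics/w2.npy"))
print(g[150:195:4,240:276].tolist()); print(g[140:200,258].tolist())
m=cv2.inRange(g[100:215,230:290],130,255);m=cv2.morphologyEx(m,3,np.ones((3,3)))
print("w ",cv2.minAreaRect(np.argwhere(g[105:210,235:280]>175)[:,::-1].astype(np.float32)))
for p,z in(((250,190),138),((266,190),138),((258,192),138),((243,206),78),((271.5,206),78),((243,117),78),((271.5,117),78),((128,181),185)): print(p,ray("w",p,z,c))
```

```text
[[99, 100, 103, 103, 105, 107, 108, 108, 107, 98, 76, 56, 47, 47, 45, 50, 51, 47, 43, 47, 45, 48, 79, 145, 209, 228, 230, 230, 228, 227, 219, 197, 195, 203, 202, 204], [99, 101, 116, 127, 119, 109, 106, 105, 103, 92, 66, 47, 46, 48, 48, 46, 49, 47, 48, 49, 49, 49, 51, 90, 160, 220, 230, 230, 228, 226, 220, 203, 202, 202, 203, 204], [102, 111, 155, 183, 151, 111, 106, 107, 98, 79, 59, 56, 59, 59, 63, 59, 62, 61, 65, 65, 62, 66, 61, 74, 144, 216, 232, 231, 230, 228, 224, 211, 204, 202, 205, 204], [104, 110, 155, 203, 203, 152, 112, 104, 100, 84, 65, 61, 60, 62, 64, 66, 66, 64, 65, 67, 67, 65, 63, 77, 145, 214, 232, 233, 231, 229, 226, 216, 212, 211, 209, 210], [106, 108, 149, 200, 225, 226, 205, 152, 108, 86, 68, 62, 62, 61, 65, 62, 63, 66, 68, 67, 70, 69, 70, 76, 144, 215, 234, 233, 232, 231, 226, 217, 212, 215, 215, 214], [103, 107, 141, 195, 223, 227, 217, 177, 135, 101, 71, 58, 64, 62, 66, 67, 70, 69, 68, 71, 71, 74, 68, 79, 144, 217, 233, 233, 232, 232, 226, 216, 203, 205, 206, 207], [138, 107, 137, 191, 224, 229, 229, 228, 212, 151, 81, 61, 68, 64, 65, 70, 70, 72, 69, 69, 73, 71,
[... 742 characters left out ...]
5], [224, 223, 213, 197, 216, 230, 231, 232, 232, 233, 233, 233, 231, 233, 235, 232, 232, 232, 231, 230, 231, 233, 235, 235, 235, 236, 238, 238, 237, 235, 232, 222, 215, 219, 223, 223]]
[108, 109, 104, 109, 106, 107, 104, 89, 68, 52, 43, 45, 47, 46, 48, 47, 52, 58, 65, 61, 63, 65, 65, 66, 66, 65, 68, 69, 68, 71, 68, 69, 71, 72, 69, 70, 71, 72, 72, 75, 72, 76, 76, 74, 77, 78, 73, 76, 77, 80, 78, 96, 154, 213, 231, 234, 233, 234, 233, 234]
w  ((22.0, 52.0), (104.0, 44.0), 90.0)
(250, 190) [ 499.7 -394.6]
(266, 190) [ 499.2 -411.5]
(258, 192) [ 497.3 -403. ]
(243, 206) [ 462.8 -383.9]
(271.5, 206) [ 461.9 -419.8]
(243, 117) [ 572.5 -387.5]
(271.5, 117) [ 571.7 -421. ]
(128, 181) [ 523.4 -285.1]
```

Call:
move_arm --commands '[[[-0.25,-0.1,0],[0,0,0],0.5],[[0,0,-4],[0,0,0],0.5],[[0,0,-4],[0,0,0],0.5],[[0,0,-4],[0,0,0],0.5],[[0,0,-4],[0,0,0],0.5],[[0,0,-2],[0,0,0],0.5],[[0,0,-1.4],[0,0,0],0.5],[[0,0,-0.7],[0,0,0],0.5],[[0,0,0],[0,0,0],0.5]]'

```text
t: 7.0
eef_pos: [517.8, -401.8, 109.6]
tcp_rot: [-3.142, 0.0, -0.024]
ft_force: [-0.6, -0.5, -0.5]
opening: 0.5
grip_force: 0.0
```

Call:
move_arm --commands '[[[0,0,0],[0,0,0],0],[[0,0,0],[0,0,0],0],[[0,0,0],[0,0,0],0],[[0,0,0],[0,0,0],0],[[0,0,0],[0,0,0],0],[[0,0,0],[0,0,0],0]]'

```text
t: 7.6
eef_pos: [517.5, -402.3, 110.0]
tcp_rot: [3.141, -0.0, -0.025]
ft_force: [0.4, 0.4, 3.0]
opening: 0.169
grip_force: 30.0
```

Call:
move_arm --commands '[[[0,0,0.5],[0,0,0],0],[[0,0,1.5],[0,0,0],0],[[0,0,2.5],[0,0,0],0],[[0,0,3],[0,0,0],0],[[0,0,3],[0,0,0],0],[[0,0,3],[0,0,0],0],[[0,0,3],[0,0,0],0],[[0,0,3],[0,0,0],0],[[0,0,2.5],[0,0,0],0],[[0,0,1],[0,0,0],0]]'

```text
t: 8.6
eef_pos: [517.7, -402.2, 343.2]
tcp_rot: [3.139, -0.003, -0.025]
ft_force: [0.3, 0.0, -2.8]
opening: 0.167
grip_force: 30.0
```

Call:
move_arm --commands '[[[0,1,0],[0,0,2],0],[[0,2,0],[0,0,4],0],[[0,3,0],[0,0,4.3],0],[[0,3,0],[0,0,4.3],0],[[0,3,0],[0,0,4.3],0],[[0,3,0],[0,0,4.3],0],[[0,3,0],[0,0,4.3],0],[[0,3,0],[0,0,4.3],0],[[0,3,0],[0,0,4.3],0],[[0,3,0],[0,0,4.3],0]]'

```text
t: 9.6
eef_pos: [516.6, -130.1, 338.2]
tcp_rot: [-3.139, 0.001, 0.685]
ft_force: [-0.4, -0.1, -3.1]
opening: 0.17
grip_force: 30.0
```

Call:
move_arm --commands '[[[0,3,0],[0,0,4.3],0],[[0,3,0],[0,0,4.3],0],[[0,3,0],[0,0,4.3],0],[[0,3,0],[0,0,4.3],0],[[0,3,0],[0,0,4.3],0],[[0.2,2.5,0],[0,0,3],0],[[0.2,1.5,0],[0,0,1.6],0],[[0,0,0],[0,0,0],0],[[0,0,0],[0,0,0],0]]'

```text
t: 10.5
eef_pos: [521.2, 57.7, 339.0]
tcp_rot: [-3.141, 0.001, 1.136]
ft_force: [-0.0, -0.1, -3.6]
opening: 0.172
grip_force: 30.0
```

Run:
```python
from h import *
np.set_printoptions(precision=2,suppress=True)
s=state();print(s['t'],s['eef_pos'],np.degrees(s['tcp_rot']),s['opening'],s['ft_force'],s['moment'])
c=camera_info("wrist");im=read_camera("wrist");np.save("pics/w3.npy",c["cam_to_world"]);cv2.imwrite("pics/w3.png",im)
```

```text
10.5 [521.24  57.7  339.02] [-179.95    0.05   65.06] 0.17150751911043766 [-0.02 -0.1  -3.6 ] [-0.11  0.08 -0.  ]
```

View pics/w3.png

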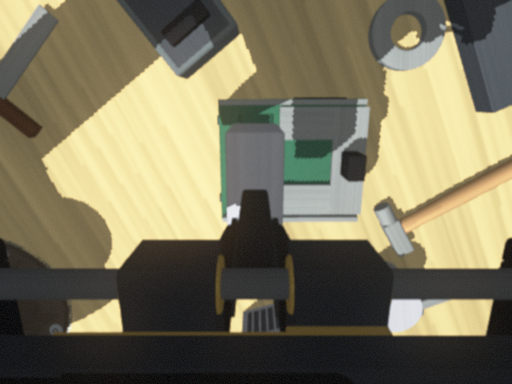

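The cassette hangs square, centred at column ~255 on the tool's centre plane. The gate is open and the slot is clear beneath, so I'll lower it to just above the mouth.

Call:
move_arm --commands '[[[0.06,0.01,-1],[0,0,0.2],0],[[0,0,-2],[0,0,0],0],[[0,0,-2.5],[0,0,0],0],[[0,0,-2.5],[0,0,0],0],[[0,0,-2],[0,0,0],0],[[0,0,-1],[0,0,0],0],[[0,0,-0.8],[0,0,0],0],[[0,0,0],[0,0,0],0],[[0,0,0],[0,0,0],0]]'

```text
t: 11.45
eef_pos: [522.5, 57.8, 222.2]
tcp_rot: [3.141, -0.0, 1.139]
ft_force: [0.9, -1.7, -3.7]
opening: 0.167
grip_force: 30.0
```

Run:
```python
from h import *
np.set_printoptions(precision=2,suppress=True)
s=state();print(s['t'],s['eef_pos'],np.degrees(s['tcp_rot']),s['opening'],s['ft_force'],s['moment'])
im=read_camera("side");cv2.imwrite("pics/s4.png",cv2.resize(im[130:260,170:310],None,fx=4,fy=4,interpolation=2))
```

```text
11.45 [522.46  57.83 222.23] [179.95  -0.02  65.24] 0.16746195343167286 [ 0.93 -1.72 -3.74] [-0.11  0.08  0.06]
```

View pics/s4.png

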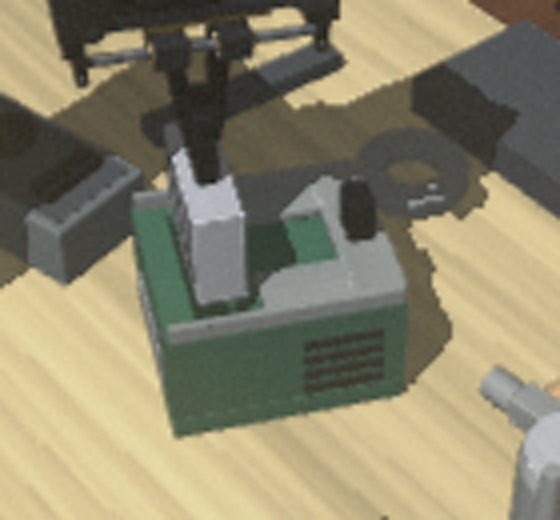

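The side view shows the cassette hanging over the slot, square to it. I'll lower it slowly and watch the force.

Call:
move_arm --commands '[[[-0.05,0,-0.4],[0,0,0],0],[[0,0,-0.4],[0,0,0],0],[[0,0,-0.4],[0,0,0],0],[[0,0,-0.4],[0,0,0],0],[[0,0,-0.3],[0,0,0],0],[[0,0,0],[0,0,0],0]]'

```text
t: 12.1
eef_pos: [521.5, 58.0, 202.1]
tcp_rot: [-3.141, 0.0, 1.139]
ft_force: [0.2, -0.5, -3.3]
opening: 0.169
grip_force: 30.0
```

Bottom is at about 92, inside the mouth with no contact force.

Call:
move_arm --commands '[[[0,0,-0.7],[0,0,0],0],[[0,0,-0.8],[0,0,0],0],[[0,0,-0.8],[0,0,0],0],[[0,0,-0.8],[0,0,0],0],[[0,0,-0.8],[0,0,0],0],[[0,0,-0.8],[0,0,0],0],[[0,0,-0.8],[0,0,0],0],[[0,0,-0.6],[0,0,0],0],[[0,0,-0.3],[0,0,0],0],[[0,0,0],[0,0,0],0]]'

```text
t: 13.1
eef_pos: [521.5, 58.0, 138.3]
tcp_rot: [-3.141, 0.0, 1.139]
ft_force: [0.3, 0.5, -4.0]
opening: 0.166
grip_force: 30.0
```

Call:
move_arm --commands '[[[0,0,-0.3],[0,0,0],0],[[0,0,-0.3],[0,0,0],0],[[0,0,-0.2],[0,0,0],0],[[0,0,-0.1],[0,0,0],0],[[0,0,0],[0,0,0],0]]'

```text
t: 13.6
eef_pos: [521.7, 58.0, 129.9]
tcp_rot: [3.141, -0.0, 1.139]
ft_force: [-0.5, 0.2, 1.0]
opening: 0.166
grip_force: 30.0
```

Call:
move_arm --commands '[[[0,0,0],[0,0,0],0.45],[[0,0,0],[0,0,0],0.45],[[0,0,0],[0,0,0],0.45],[[0,0,0],[0,0,0],0.45],[[0,0,1],[0,0,0],0.45],[[0,0,3],[0,0,0],0.45],[[0,0,3],[0,0,0],0.45],[[3.5,-1.5,0],[0,0,0],0.45],[[3.5,-1.5,0],[0,0,0],0.45],[[3.4,-1.5,0],[0,0,0],0.45]]'

```text
t: 14.6
eef_pos: [627.0, 12.5, 201.1]
tcp_rot: [3.14, -0.001, 1.139]
ft_force: [-0.2, -1.1, -0.8]
opening: 0.449
grip_force: 0.0
```

Call:
move_arm --commands '[[[0,0,0],[0,0,0],0.45],[[0,0,-3],[0,0,0],0.45],[[0,0,-3],[0,0,0],0.45],[[0,0,-2],[0,0,0],0.45],[[0,0,-0.2],[0,0,0],0.45],[[0,0,0],[0,0,0],0],[[0,0,0],[0,0,0],0],[[0,0,0],[0,0,0],0],[[0,0,0],[0,0,0],0]]'

```text
t: 15.5
eef_pos: [626.0, 13.0, 118.8]
tcp_rot: [3.14, -0.001, 1.139]
ft_force: [-0.5, 0.3, 5.7]
opening: 0.208
grip_force: 30.0
```

Call:
move_arm --commands '[[[-0.4,0.18,0],[0,0,0],0],[[-0.8,0.37,0],[0,0,0],0],[[-0.8,0.37,0],[0,0,0],0],[[-0.8,0.37,0],[0,0,0],0],[[-0.8,0.37,0],[0,0,0],0],[[-0.8,0.37,0],[0,0,0],0],[[-0.8,0.37,0],[0,0,0],0],[[-0.4,0.18,0],[0,0,0],0],[[-0.15,0.07,0],[0,0,0],0],[[0,0,0],[0,0,0],0]]'

```text
t: 16.5
eef_pos: [569.3, 39.2, 118.8]
tcp_rot: [3.138, -0.001, 1.139]
ft_force: [4.5, -3.2, 5.3]
opening: 0.208
grip_force: 30.0
```

Call:
move_arm --commands '[[[-0.14,0.06,0],[0,0,0],0],[[0,0,0],[0,0,0],0],[[0,0,0],[0,0,0],0]]'

```text
t: 16.8
eef_pos: [569.3, 39.2, 118.9]
tcp_rot: [3.135, -0.002, 1.139]
ft_force: [11.5, -6.8, 1.4]
opening: 0.208
grip_force: 30.0
```

The gate is at its end stop: the tab is 51 mm from the cassette's axis against 50 expected. I'll release it, rise, and go above the pod.

Call:
move_arm --commands '[[[0.14,-0.06,0],[0,0,0],0],[[0,0,0],[0,0,0],0.33],[[0,0,0],[0,0,0],0.33],[[0,0,0],[0,0,0],0.33],[[0,0,2],[0,0,0],0.33],[[0,0,4],[0,0,0],0.33],[[0,0,4],[0,0,0],0.33],[[0,0,4],[0,0,0],0],[[0,0,4],[0,0,0],0],[[-0.4,1.9,0],[0,0,3],0]]'

```text
t: 17.8
eef_pos: [565.7, 57.5, 302.8]
tcp_rot: [3.134, -0.003, 1.19]
ft_force: [-0.1, 0.4, -1.3]
opening: 0.135
grip_force: 0.0
```

Call:
move_arm --commands '[[[-1,4,0],[0,0,6],0],[[-1,4,0],[0,0,6],0],[[-1,4,0],[0,0,6],0],[[-1,4,0],[0,0,6],0],[[-1,4,0],[0,0,6],0],[[-1,4,0],[0,0,5.6],0],[[0,0,0],[0,0,0],0],[[0,0,0],[0,0,0],0]]'

```text
t: 18.6
eef_pos: [503.6, 299.0, 297.3]
tcp_rot: [-3.141, 0.0, 1.814]
ft_force: [0.6, -0.5, -0.1]
opening: -0.0
grip_force: 0.0
```

Run:
```python
from h import *
np.set_printoptions(precision=2,suppress=True)
s=state();print(s['t'],s['eef_pos'],np.degrees(s['tcp_rot']),s['opening'])
c=camera_info("wrist");im=read_camera("wrist");np.save("pics/w5.npy",c["cam_to_world"]);cv2.imwrite("pics/w5.png",im)
for p in([488,356,72],[505,297.5,84],[517,238.4,72]):print(proj("w",p,c))
cv2.imwrite("pics/w5b.png",cv2.convertScaleAbs(im,alpha=1.8))
t=read_camera("top");cv2.imwrite("pics/t5.png",t)
```

```text
18.6 [503.61 298.99 297.33] [-179.97    0.02  103.92] -0.0002051552576417575
[253.78 113.5 ]
[255.86 167.45]
[253.71 213.1 ]
```

View pics/w5b.png

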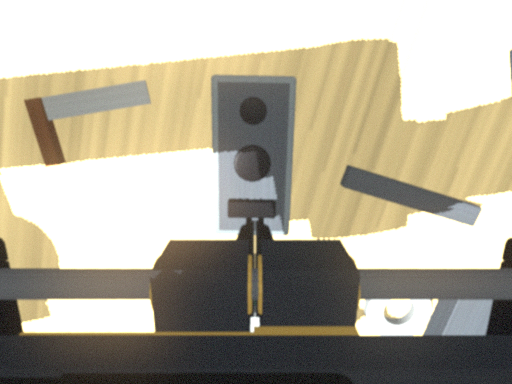

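The pod is square to the view: round key at (253,110), mushroom at (252,163), bar at (252,208). These are close to the predictions.

Run:
```python
from h import *
np.set_printoptions(precision=1,suppress=True)
c=dict(K=camera_info("wrist")["K"],cam_to_world=np.load("pics/w5.npy"))
for p,z in(((253,110.5),72),((252,163),84),((252,209),72)):print(ray("w",p,z,c))
```

```text
[486.3 359.1]
[499.4 301.5]
[513.6 243.1]
```

Call:
move_arm --commands '[[[-0.85,3,0],[0,0,0],0],[[-0.85,2.95,0],[0,0,0],0],[[0,0,-3],[0,0,0],0],[[0,0,-4],[0,0,0],0],[[0,0,-4],[0,0,0],0],[[0,0,-4],[0,0,0],0],[[0,0,-3.5],[0,0,0],0],[[0,0,-2],[0,0,0],0],[[0,0,-0.7],[0,0,0],0],[[0,0,0],[0,0,0],0]]'

```text
t: 19.7
eef_pos: [487.5, 357.0, 85.3]
tcp_rot: [-3.141, 0.0, 1.811]
ft_force: [-0.8, 0.6, -0.4]
opening: 0.011
grip_force: 0.0
```

Call:
move_arm --commands '[[[0,0,-0.3],[0,0,0],0],[[0,0,-0.3],[0,0,0],0],[[0,0,-0.3],[0,0,0],0],[[0,0,-0.3],[0,0,0],0],[[0,0,-0.3],[0,0,0],0],[[0,0,-0.3],[0,0,0],0],[[0,0,0],[0,0,0],0]]'

```text
t: 20.4
eef_pos: [487.2, 358.1, 67.5]
tcp_rot: [3.141, -0.0, 1.813]
ft_force: [-0.2, -0.1, 4.2]
opening: 0.001
grip_force: 1.7
```

Call:
move_arm --commands '[[[0,0,-0.2],[0,0,0],0],[[0,0,-0.1],[0,0,0],0],[[0,0,0],[0,0,0],0]]'

```text
t: 20.7
eef_pos: [487.3, 358.1, 66.0]
tcp_rot: [3.14, -0.0, 1.813]
ft_force: [-3.8, -2.9, 16.7]
opening: 0.006
grip_force: 8.1
```

Round key bottomed (16.7 N at 66). I'll rise well clear and cross over to the bar.

Call:
move_arm --commands '[[[0,0,1],[0,0,0],0],[[0,0,3],[0,0,0],0],[[0,0,3],[0,0,0],0],[[0.67,-2.9,0],[0,0,0],0],[[0.67,-2.9,0],[0,0,0],0],[[0.67,-2.9,0],[0,0,0],0],[[0.67,-2.9,0],[0,0,0],0],[[0,0,0],[0,0,0],0],[[0,0,0],[0,0,0],0]]'

```text
t: 21.6
eef_pos: [514.1, 241.7, 134.7]
tcp_rot: [3.142, -0.0, 1.811]
ft_force: [0.2, -0.2, -0.0]
opening: 0.004
grip_force: 0.0
```

Call:
move_arm --commands '[[[0,0,-2.5],[0,0,0],0],[[0,0,-2],[0,0,0],0],[[0,0,-0.8],[0,0,0],0],[[0,0,-0.3],[0,0,0],0],[[0,0,-0.3],[0,0,0],0],[[0,0,-0.3],[0,0,0],0],[[0,0,-0.3],[0,0,0],0],[[0,0,-0.3],[0,0,0],0],[[0,0,0],[0,0,0],0]]'

```text
t: 22.5
eef_pos: [514.2, 242.2, 66.8]
tcp_rot: [3.141, -0.0, 1.812]
ft_force: [-0.2, 2.9, 3.9]
opening: 0.005
grip_force: 1.9
```

Call:
move_arm --commands '[[[0,0,-0.15],[0,0,0],0],[[0,0,-0.1],[0,0,0],0],[[0,0,0],[0,0,0],0]]'

```text
t: 22.8
eef_pos: [514.3, 242.2, 65.9]
tcp_rot: [3.14, -0.0, 1.813]
ft_force: [-4.8, 1.2, 20.2]
opening: 0.006
grip_force: 10.3
```

Call:
move_arm --commands '[[[0,0,1],[0,0,0],0],[[0,0,3],[0,0,0],0],[[0,0,4],[0,0,0],0],[[0,0,4.5],[0,0,0],0],[[0,0,4.5],[0,0,0],0],[[-2,4,2],[0,0,0],0],[[-2,4,0],[0,0,0],0],[[-2,4,0],[0,0,0],0],[[-2,4,0],[0,0,0],0],[[0,0,0],[0,0,0],0]]'

```text
t: 23.8
eef_pos: [431.5, 405.3, 254.0]
tcp_rot: [-3.141, -0.0, 1.817]
ft_force: [0.2, -0.4, -1.9]
opening: 0.004
grip_force: 0.0
```

Run:
```python
from h import *
s=state();print(s['t'],s['eef_pos'])
t=read_camera("top");b=read_camera("side")
A=cv2.resize(t[150:285,98:278],(400,300),interpolation=2);B=cv2.resize(b[130:260,130:303],(400,300),interpolation=2)
cv2.imwrite("pics/f.png",np.hstack([A,B]))
```

```text
23.8 [431.45531407 405.28474746 253.99891523]
```

View pics/f.png

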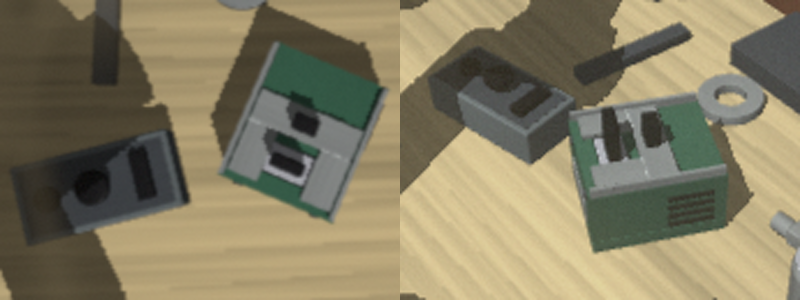

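The gate is shut round the handle (tab at (303,122), handle at (288,162) in the left crop) and the cassette sits below the gate. The arm is clear, so I'm handing the job in.

```bash
python3 -c "
from cell import env
print(env.job_done())"
```

```text
the job is handed in; nothing more can be done
None
```

I handed the job in at about 24 s: the slim cassette is down in the slot, the gate is shut to its stop round the handle, and the round key then the bar key were pressed fully down and let up. The judge returned no verdict.

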